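Click the fitting test box shut and hold its dead-man valve at the setting

TASK

The fitting is already coupled up inside the steel test box on the bench. Press the box's lid right down until its catch snaps and it stays fully shut; only then pull the valve's spring-return lever round from its stop until its needle stands opposite the setting pointer clamped on the dial, and keep it there: finish while still holding the lever at the mark, since it springs closed if let go. Leave the loose things on and round the rig where they are.

Things in the scene. Friction and masses are not known exactly. Their poses are not given: they have to be found in the camera images.
- lid (a joint): angle of the test box's lid, rad: 0 fully shut, grows as it opens upward (at most 1.3). A stiff friction hinge keeps it wherever it is left. A spring roller catch in the middle of the front edge stops it at about 0.055 until it is pressed past with about 13 N at the front rail; it then snaps to 0 and stays.
- lid_hinge (a point): point on the lid's hinge line, middle of the box's far rim, 139 mm above the bench, level with the lid's underside. Its frame turns with the lid: y along the hinge (the box's left, seen from the robot), -x from the hinge towards the lid's front edge, z out of the lid's outer face.
- lid_press (a point): middle of the outer (upper) face of the lid's flat front rail, 235 mm from the hinge line; same frame as lid_hinge. The lid is 260 x 260 mm, 6 mm thick, a steel frame with a clear window; the front rail is 50 mm wide (210 to 260 mm from the hinge) and is the place to press. The box is 260 x 260 mm, its rim 138 mm above the bench.
- handle: lever of the spring-return ball valve standing to the right of the box (seen from the robot). Origin on its vertical axis, 158 mm above the bench; +x along the lever, z up. At rest it points away from the box; it turns clockwise seen from above, its end coming towards the robot, up to 1.57 rad. The spring resists with 0.7 N m at rest plus 0.5 N m per rad: 6 to 11 N at the sleeve.
- handle_grip (a point): middle of the lever's black rubber sleeve, where to take it: 120 mm out from the axis, 160 mm above the bench; frame as the handle's. The sleeve is 24 mm wide, 14 mm high and runs from 85 to 165 mm out. Below it is free space down to a pipe 90 mm above the bench.
- setting: setting pointer: small steel clamp with a screw and a point, fixed on the rim of the valve's dial (a quarter-round plate, 148 mm high) opposite the lever, 65 to 98 mm from the axis, up to 167 mm high. Origin on the valve's axis; its +x is where the lever's +x must point, 0.4 to 1.2 rad clockwise of rest. Then the lever's thin black needle (62 mm, on its other side) stands opposite the point.
- leak_bottle: bystander: white plastic bottle, 58 mm across, 165 mm high, standing to the right of the rig; origin under its centre
- spanner: bystander: flat steel spanner 160 mm long, lying on the front right of the rig's 8 mm base plate; origin under its middle
- nipple: bystander: red-primed pipe nipple, 60 mm across, 100 mm high, standing to the left of the rig; origin under its centre
- groove_roll: bystander: dark steel grooving roll, 76 mm across, 55 mm high, standing on the rig's 8 mm base plate behind the lever; origin under its centre

How it is judged:
By the outcome, as a careful person would: the job done as asked, in the order asked, and still so for the second after the job is handed in, while the arm keeps its last pose, push and grip.
It also fails if it takes over 51 s, if anything falls off the work surface, if the arm or the gripper's body presses on something with over 40 N, if the wrist force passes 120 N, or if a joint passes its speed limit or range.

ROBOT

A 6-joint arm with a two-finger parallel gripper is mounted at the origin on the work surface. World frame = base frame: x ahead of the robot, y to its left, z up, the work surface at z = 0. Lengths are in m, angles in rad, forces in N, time in s.
With the tool pointing down it reaches from about 0.35 to 0.95 m from the base axis. Payload 17.4 kg.
Tool frame: the origin (TCP) lies between the finger pads; the fingertips stand 25 mm ahead of it and the grasp point (between the pads) lies 6 mm ahead of it (arm.finger_overhang is the distance from the TCP to the fingertips, in m); z points along the fingers, x is the direction in which the jaws open and shut, and the axes are right-handed (so a half turn about z gives the same grasp; the last joint's range is limited). The gripper opens to 93 mm and grips with 3 to 60 N. Pads are 15 mm wide; open, the fingers measure 128 mm over their backs; the gripper's body (75 mm by 188 mm) begins 65 mm behind the grasp point.
Start: joints at [-1.204, 0.116, 1.442, -0, 1.584, -0.038], TCP at [0.266, -0.62, 0.244] pointing down, gripper open.
Joint ranges: [-2.83, 2.83], [-0.83, 2.19], [0.07, 2.5], [-1.14, 4.28], [0.01, 3], [-2.97, 2.97]. Speed limits (rad/s): [1.89, 1.89, 2.22, 3.14, 3.14, 3.14].

INTERFACE

Orientations are given as a unit quaternion [x, y, z, w].
In Python, from workcell import arm gives the robot as it stands. The module is installed in compiled form; this text tells all that it offers.
- The arm moves only by the tool carry_out, never from a script. Its argument "increments" is text: rows parted by semicolons, each of 5 numbers parted by spaces: the gripper's target within -1 to 1 (fully open at 1, half-way at 0, shut at -1), then the shift along the tool's x, y, z in mm, then the turn about the tool's z in degrees. A call has exactly 10 rows; each row is the pose to reach, as a shift and turn from the pose commanded when the call began, along the tool's axes at that moment; what a row does not reach only later rows make up. A row lasts 1/12 s, in which the tool goes at most 41.7 mm and 7.16 degrees, less where a joint would pass 70% of its speed; a pose out of reach is approached as far as the arm can. A call with a gripper value outside its range is refused whole. The fingers move at their own pace and stop on an object; "force" is the grip in N (left out, the last holds). Time passes only in rows, so rows that repeat a pose let the fingers close, or fill a call up. It gives the time, the measured TCP pose, the force and the opening at its end, in the units of the state.
- arm.get_state(): the state, without advancing time (a new reading comes with each control period).
- arm.snapshot(name): name is "side" or "top"; returns a dict with "pixels" (480x640x3 uint8, red, green, blue), "depth" (480x640 float32, m along the optical axis (not along the pixel's ray), 0 where there is no reading), "K" (3x3 intrinsics, pixels), "pose" (4x4, takes a point from camera to world coordinates). Camera axes: x right, y up, looking along -z (the intrinsics and any distortion apply to the point x, -y, -z); pixel columns grow to the right and rows downward; lengths in m; the calibration is good to about 2 mm. A picture is of the moment at which its call begins.
- arm.finish_job(): hands the job in, once; it reports no verdict.
The state is a dict: "clock": time; "joint_pos": joint angles; "joint_vel": joint speeds; "joint_efforts": joint torques, N m; "ee_pos": TCP position; "tool_rot": TCP orientation; "contact_force": force on the tool from outside, world axes, zero at the start; "wrist_torque": the same for the moment, N m; "grip_width": opening from 0.0 (shut) to 1.0 (fully open).
Only numpy, scipy, OpenCV 4.12 (cv2) and the standard library are available. Lean on these libraries where they do the work, as an engineer would, in place of code of your own. Each camera call takes 0.05 s, during which the arm holds its last target.

## Working session

There is one attempt and no reset: what is moved stays moved. The work goes in short steps, Python scripts to look and compute and a tool call to move; the robot and the scene stay as the last step left them, time stands still between calls to the robot, and variables do not carry over. Pictures are saved under pics/ and viewed, and the job is handed in when it is done.

Besides the shell and the picture viewer there is one more tool, called by a JSON object that holds its "fn" and its "kwargs". carry_out: Moves the arm, as the interface text tells. Its arguments: {"type":"object","properties":{"increments":{"type":"string"},"force":{"type":"number"}},"required":["increments"]}

```bash
mkdir -p pics
cat > h.py <<'E'
import numpy as np, cv2
from workcell import arm
def snap(n,tag):
    s=arm.snapshot(n); np.savez(f'pics/{tag}.npz',**s); cv2.imwrite(f'pics/{tag}.png',s['pixels'][:,:,::-1]); return s
def load(tag): return dict(np.load(f'pics/{tag}.npz'))
def w(s,u,v,d=None):
    K=s['K']; d=s['depth'][int(v),int(u)] if d is None else d
    p=np.array([(u-K[0,2])/K[0,0]*d,-(v-K[1,2])/K[1,1]*d,-d,1]); return (s['pose']@p)[:3]
def wz(s,u,v,z):
    K=s['K']; r=s['pose'][:3,:3]@np.array([(u-K[0,2])/K[0,0],-(v-K[1,2])/K[1,1],-1]); o=s['pose'][:3,3]
    return o+r*(z-o[2])/r[2]
def proj(s,p):
    T=np.linalg.inv(s['pose']); q=T@np.append(p,1); K=s['K']; return K[0,0]*q[0]/-q[2]+K[0,2], K[1,1]*-q[1]/-q[2]+K[1,2]
E
python3 - <<'E'
from h import *
for n in('side','top'):
    s=snap(n,n+'0'); print({k:(v.tolist() if v.size<20 else v.shape) for k,v in s.items()})
print(arm.get_state(), arm.finger_overhang)
E
```

```text
{'pixels': (480, 640, 3), 'depth': (480, 640), 'K': [[477.42154157511914, 0.0, 313.1554475757172], [0.0, 477.42154157511914, 241.02760188452473], [0.0, 0.0, 1.0]], 'pose': [[-0.7442636386704446, 0.5159821793006282, -0.42406842230612324, 0.046573527129713924], [-0.6676636228647266, -0.5584156748187514, 0.49233852258366545, 0.6689198839591917], [0.017231449624974273, 0.6495647194551848, 0.7601110131967099, 1.0917359490433236], [0.0, 0.0, 0.0, 1.0]]}
{'pixels': (480, 640, 3), 'depth': (480, 640), 'K': [[476.99011156897666, 0.0, 322.5773012261011], [0.0, 476.99011156897666, 241.53768577006724], [0.0, 0.0, 1.0]], 'pose': [[0.019397129839088433, 0.9884029634634418, -0.15060987076115467, 0.43631012660124935], [-0.9993787939282052, 0.02360071022009411, 0.026173129803538767, 0.06423770145389684], [0.02942409897705088, 0.15000862739787107, 0.9882467475815923, 1.160069024304203], [0.0, 0.0, 0.0, 1.0]]}
{'clock': 0.1, 'joint_pos': array([-1.20382697e+00,  1.16444377e-01,  1.44218902e+00,  9.49977306e-06,
        1.58400254e+00, -3.77942863e-02]), 'joint_vel': array([ 0.00024149, -0.00176003, -0.00112011,  0.00062633,  0.00198651,
        0.00127152]), 'joint_efforts': array([ 1.88474383e-03, -7.22890306e+01, -6.23869371e+01,  7.82213034e-02,
        2.26877164e-02, -7.03432465e-05]), 'ee_pos': array([ 0.26575829, -0.62031355,  0.24298057]), 'tool_rot': array([ 8.34805739e-01, -5.50544372e-01, -4.21542310e-04, -3.07298049e-04]), 'contact_force': array([ 0.7211759 , -0.02221921, -1.02886178]), 'wrist_torque': array([ 0.04014479,  0.00257356, -0.00319058]), 'grip_width': 1.0011801957391893} 0.025
```

View pics/side0.png

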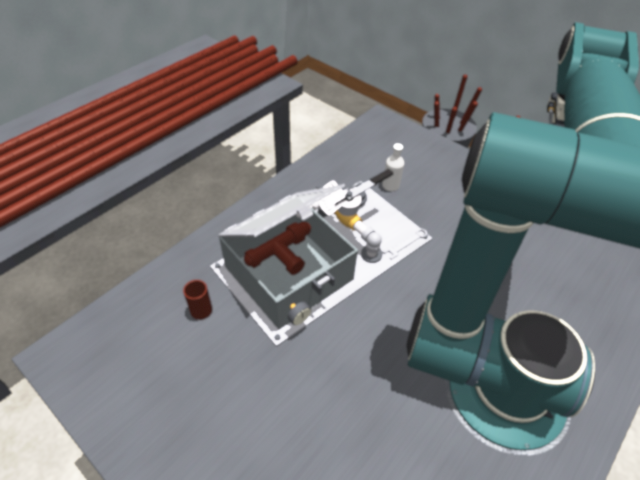

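View pics/top0.png

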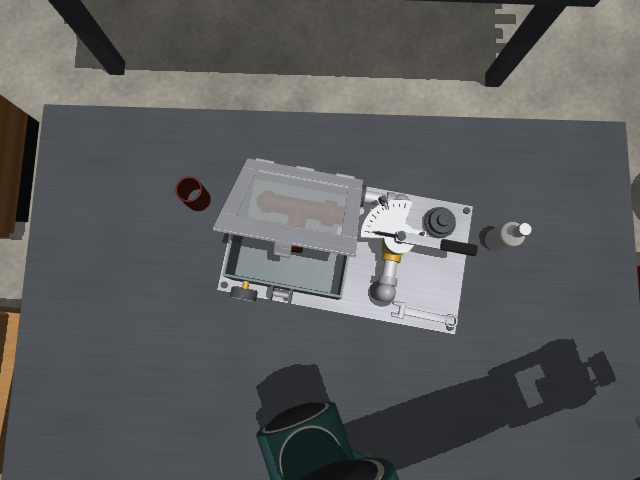

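Run:
```python
from h import *
a=cv2.imread('pics/top0.png')
cv2.imwrite('pics/c1.png',cv2.resize(a[180:270,350:485],None,fx=5.9,fy=5.9,interpolation=cv2.INTER_CUBIC))
cv2.imwrite('pics/c2.png',cv2.resize(a[150:310,200:380],None,fx=3.7,fy=3.7,interpolation=cv2.INTER_CUBIC))
a=cv2.imread('pics/side0.png')
cv2.imwrite('pics/c3.png',cv2.resize(a[140:300,200:440],None,fx=3.3,fy=3.3,interpolation=cv2.INTER_CUBIC))
```

```text
(no output)
```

View pics/c1.png

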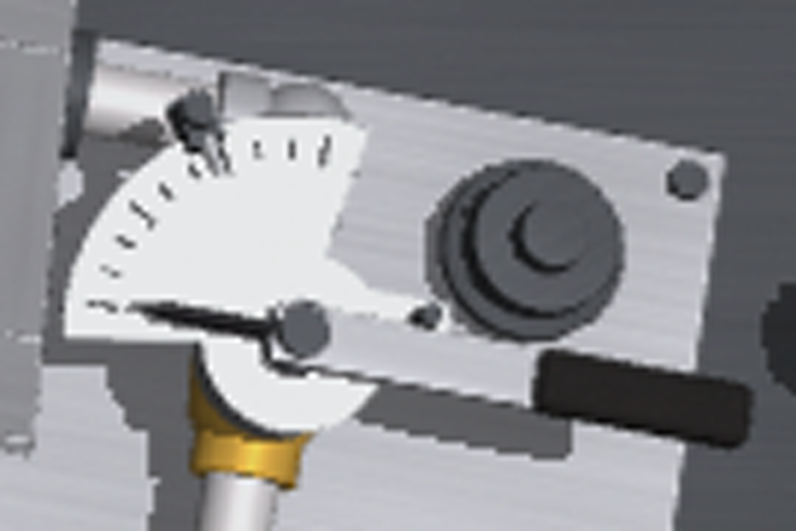

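View pics/c2.png

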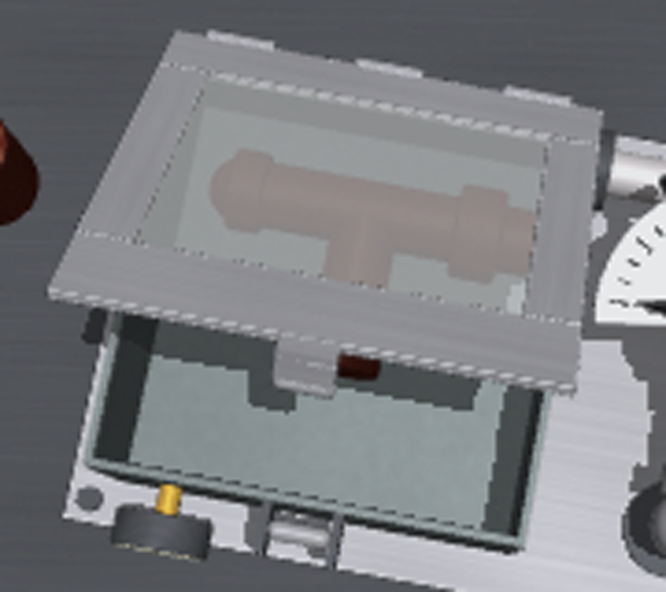

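View pics/c3.png

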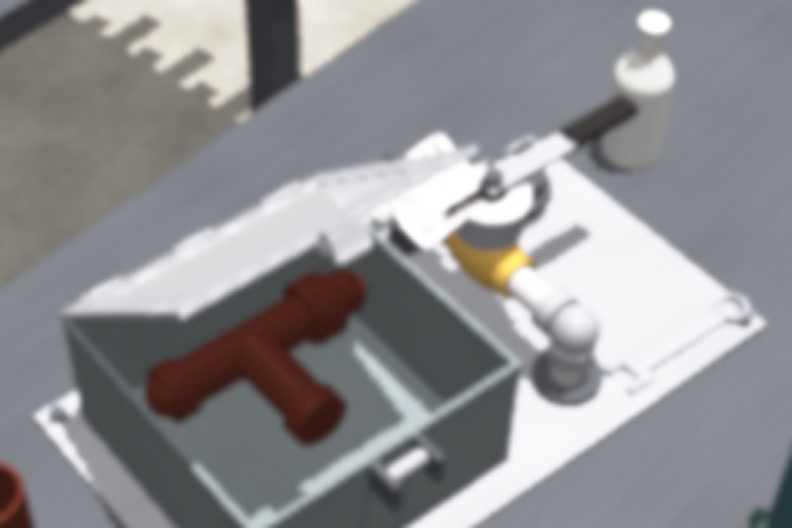

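Run:
```python
from h import *
np.set_printoptions(precision=4,suppress=True)
s=load('top0')
def c1(u,v): return 350+u/5.9,180+v/5.9
def c2(u,v): return 200+u/3.7,150+v/3.7
for nm,(u,v) in dict(piv=c1(302,325),sl=c1(643,397),sl0=c1(540,378),sl1=c1(748,412),ned=c1(140,308),lever=c1(450,352),setbody=c1(195,110),setpt=c1(218,160),setscrew=c1(195,105),roll=c1(550,235)).items():
    print(nm,u,v,w(s,round(u),round(v)))
    for z in (.148,.16,.167): print('   ',z,wz(s,u,v,z))
for nm,(u,v) in dict(fl=c2(60,290),fr=c2(565,378),fm=c2(310,320),bl=c2(180,40),br=c2(597,115),fml=c2(300,293),rimFL=c2(95,464),rimFR=c2(518,545),tab=c2(305,375)).items():
    print(nm,u,v,w(s,round(u),round(v)), wz(s,u,v,.139))
# lid plane fit: frame pixels
pts=[]
for (x0,y0,x1,y1) in [(100,255,270,285),(340,300,560,345),(545,150,570,300),(200,50,550,110)]:
    for t in np.linspace(0,1,40):
        u,v=c2(x0+t*(x1-x0),y0+t*(y1-y0)); pts.append(w(s,round(u),round(v)))
pts=np.array(pts)
c=np.median(pts,0);
for _ in range(4):
    c=pts.mean(0);U,S,V=np.linalg.svd(pts-c);n=V[2]*np.sign(V[2][2]);r=(pts-c)@n;print(len(pts),n,c,r.std());pts=pts[abs(r)<2*r.std()+1e-3]
print('angle',np.arccos(n[2]),'azim of tilt',np.arctan2(n[1],n[0]))
```

```text
piv 401.1864406779661 235.08474576271186 [ 0.6051 -0.1275  0.1705]
    0.148 [ 0.6087 -0.1323  0.148 ]
    0.16 [ 0.6067 -0.1299  0.16  ]
    0.167 [ 0.6055 -0.1286  0.167 ]
sl 458.9830508474576 247.28813559322032 [ 0.5824 -0.2508  0.1699]
    0.148 [ 0.585  -0.2577  0.148 ]
    0.16 [ 0.5833 -0.2539  0.16  ]
    0.167 [ 0.5822 -0.2516  0.167 ]
sl0 441.52542372881356 244.06779661016947 [ 0.5886 -0.2158  0.1658]
    0.148 [ 0.5912 -0.2198  0.148 ]
    0.16 [ 0.5893 -0.2164  0.16  ]
    0.167 [ 0.5883 -0.2145  0.167 ]
sl1 476.77966101694915 249.83050847457628 [ 0.6012 -0.3501 -0.0012]
    0.148 [ 0.5804 -0.2964  0.148 ]
    0.16 [ 0.5787 -0.2921  0.16  ]
    0.167 [ 0.5777 -0.2896  0.167 ]
ned 373.728813559322 232.20338983050846 [ 0.6122 -0.0719  0.1583]
    0.148 [ 0.6136 -0.0727  0.148 ]
    0.16 [ 0.6115 -0.0711  0.16  ]
    0.167 [ 0.6103 -0.0701  0.167 ]
lever 426.271186440678 239.66101694915255 [ 0.5969 -0.1826  0.1624]
    0.148 [ 0.6    -0.1867  0.148 ]
    0.16 [ 0.5981 -0.1838  0.16  ]
    0.167 [ 0.5969 -0.182   0.167 ]
setbody 383.0508474576271 198.64406779661016 [ 0.683  -
[... 1098 characters left out ...]
l 281.0810810810811 229.18918918918916 [0.5891 0.118  0.2978] [0.6169 0.1277 0.139 ]
rimFL 225.67567567567568 275.4054054054054 [0.5151 0.2421 0.136 ] [0.514  0.2422 0.139 ]
rimFR 340.0 297.2972972972973 [ 0.4733 -0.0023  0.1391] [ 0.4727 -0.0023  0.139 ]
tab 282.43243243243245 251.35135135135135 [0.5467 0.114  0.3123] [0.5685 0.1233 0.139 ]
160 [ 0.8258 -0.0957  0.5557] [0.6393 0.0724 0.2486] 0.03457246020448522
159 [ 0.6625 -0.1095  0.7411] [0.6405 0.0725 0.2429] 0.0009683025103237959
159 [ 0.6625 -0.1095  0.7411] [0.6405 0.0725 0.2429] 0.0009683025103237959
159 [ 0.6625 -0.1095  0.7411] [0.6405 0.0725 0.2429] 0.0009683025103237959
angle 0.7361529754768619 azim of tilt -0.16381198476580383
```

```bash
cat >> h.py <<'E'
from scipy.spatial.transform import Rotation as R
def to(*targets, yaw=None):
    st=arm.get_state(); Rm=R.from_quat(st['tool_rot']).as_matrix(); y0=np.degrees(np.arctan2(Rm[1,0],Rm[0,0]))
    print('t',round(st['clock'],2),'pos',st['ee_pos'].round(4),'yaw',y0.round(2),'F',st['contact_force'].round(1),'grip',round(st['grip_width'],3))
    for t in targets:
        print(np.round(t,4),'->',(Rm.T@(np.array(t[:3])-st['ee_pos'])*1000).round(1), 'turn',np.round((y0-t[3]+180)%360-180,1) if len(t)>3 else '')
E
python3 - <<'E'
from h import *
to((.266,-.62,.40),(.58,.106,.40,-99.6))
E
```

```text
t 0.1 pos [ 0.2658 -0.6203  0.243 ] yaw -66.81 F [ 0.7 -0.  -1. ] grip 1.001
[ 0.266 -0.62   0.4  ] -> [  -0.4   -0.4 -157. ] turn 
[  0.58    0.106   0.4   -99.6  ] -> [-544.  -574.9 -156.4] turn 32.8
```

{"fn": "carry_out", "kwargs": {"increments": "-1 0 0 -40 0; -1 0 0 -80 0; -1 0 0 -120 0; -1 -20 -20 -155 4; -1 -48 -50 -157 8; -1 -76 -80 -157 12; -1 -104 -110 -157 16; -1 -132 -140 -157 20; -1 -160 -170 -157 26; -1 -188 -200 -157 33", "force": 40}}

```text
clock: 0.93
ee_pos: [0.3752, -0.3685, 0.4005]
tool_rot: [-0.644, 0.765, 0.0, 0.0]
contact_force: [1.3, -1.2, 0.5]
grip_width: 0.331
```

Run:
```python
from h import *
to((.58,.106,.40,-99.6))
```

```text
t 0.93 pos [ 0.3752 -0.3685  0.4005] yaw -99.78 F [ 1.3 -1.2  0.5] grip 0.331
[  0.58    0.106   0.4   -99.6  ] -> [-5.024e+02 -1.212e+02  5.000e-01] turn -0.2
```

{"fn": "carry_out", "kwargs": {"increments": "-1 -38 -9 0 0; -1 -76 -18 0 0; -1 -114 -27 0 0; -1 -152 -36 0 0; -1 -190 -45 0 0; -1 -228 -54 0 0; -1 -266 -63 0 0; -1 -304 -72 0 0; -1 -342 -82 0 0; -1 -380 -91 0 0"}}

```text
clock: 1.77
ee_pos: [0.5278, -0.0087, 0.4005]
tool_rot: [-0.646, 0.763, 0.0, -0.0]
contact_force: [0.6, -1.6, -0.3]
grip_width: 0.007
```

Run:
```python
from h import *
to((.58,.106,.40,-99.6))
```

```text
t 1.77 pos [ 0.5278 -0.0087  0.4005] yaw -99.49 F [ 0.6 -1.6 -0.3] grip 0.007
[  0.58    0.106   0.4   -99.6  ] -> [-121.8  -32.6    0.5] turn 0.1
```

{"fn": "carry_out", "kwargs": {"increments": "-1 -40 -10 0 0; -1 -80 -20 0 0; -1 -118 -31 0 0; -1 -122 -32 10 0; -1 -122 -32 25 0; -1 -122 -32 40 0; -1 -122 -32 52 0; -1 -122 -32 58 0; -1 -122 -32 62 0; -1 -122 -32 62 0"}}

```text
clock: 2.6
ee_pos: [0.579, 0.104, 0.3382]
tool_rot: [-0.646, 0.763, 0.0, -0.0]
contact_force: [0.2, 0.3, -0.5]
grip_width: 0.005
```

Run:
```python
from h import *
h=np.array([.748,.078]); d=-np.array([.986,-.166])
def P(a,r=.235): 
    q=h+d*(r*np.cos(a)-.006*np.sin(a)); return (*q,.139+r*np.sin(a)+.006*np.cos(a)+.025,-99.6)
to(*[P(a) for a in (.736,.68,.62,.5,.4,.3,.2,.1,.055,0)])
s=snap('top','top1')
a=cv2.imread('pics/top1.png')
cv2.imwrite('pics/c4.png',cv2.resize(a[120:320,180:440],None,fx=3,fy=3,interpolation=cv2.INTER_CUBIC))
```

```text
t 2.6 pos [0.579  0.104  0.3382] yaw -99.53 F [ 0.2  0.3 -0.5] grip 0.005
[  0.5802   0.1062   0.3262 -99.6   ] -> [-2.4 -0.8 12. ] turn 0.1
[  0.5715   0.1077   0.3164 -99.6   ] -> [-2.4  8.  21.8] turn 0.1
[  0.5629   0.1092   0.3054 -99.6   ] -> [-2.4 16.8 32.8] turn 0.1
[  0.5475   0.1118   0.2819 -99.6   ] -> [-2.5 32.3 56.3] turn 0.1
[  0.5369   0.1135   0.261  -99.6   ] -> [-2.5 43.1 77.2] turn 0.1
[  0.5284   0.115    0.2392 -99.6   ] -> [-2.5 51.7 99.1] turn 0.1
[  0.5221   0.116    0.2166 -99.6   ] -> [ -2.5  58.1 121.7] turn 0.1
[  0.518    0.1167   0.1934 -99.6   ] -> [ -2.5  62.2 144.8] turn 0.1
[  0.517    0.1169   0.1829 -99.6   ] -> [ -2.5  63.2 155.3] turn 0.1
[  0.5163   0.117    0.17   -99.6   ] -> [ -2.5  63.9 168.2] turn 0.1
```

View pics/c4.png

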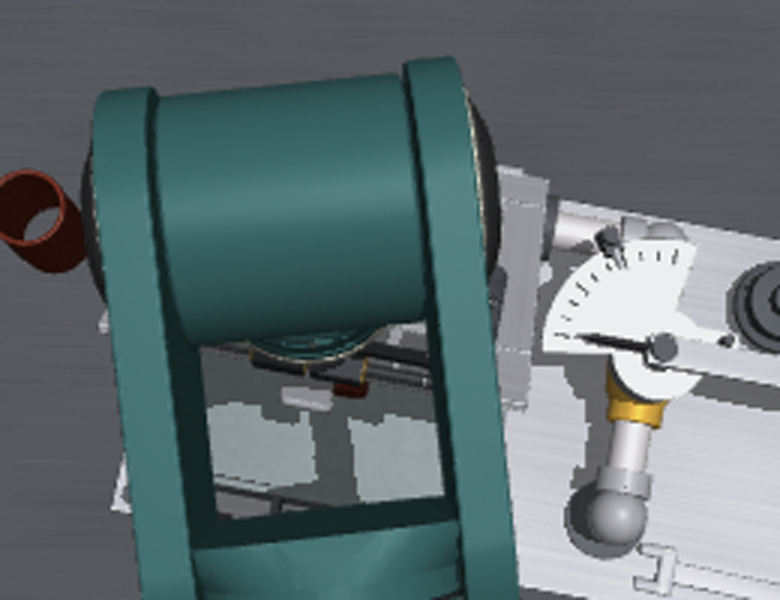

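{"fn": "carry_out", "kwargs": {"increments": "-1 -2 0 6 0; -1 -2 2 14 0; -1 -2 8 22 0; -1 -2 13 28 0; -1 -2 17 33 0; -1 -2 21 39 0; -1 -2 25 45 0; -1 -2 29 51 0; -1 -2 32 57 0; -1 -2 35 62 0"}}

```text
clock: 3.48
ee_pos: [0.5445, 0.1121, 0.276]
tool_rot: [-0.646, 0.763, 0.0, -0.0]
contact_force: [1.4, -0.4, 1.7]
grip_width: 0.005
```

Run:
```python
from h import *
h=np.array([.748,.078]); d=-np.array([.986,-.166])
def P(a,r=.235): 
    q=h+d*(r*np.cos(a)-.006*np.sin(a)); return (*q,.139+r*np.sin(a)+.006*np.cos(a)+.025,-99.6)
to(*[P(a) for a in (.47,.4,.3,.2,.1,.055,0)])
s=snap('side','side1')
a=cv2.imread('pics/side1.png')
cv2.imwrite('pics/c5.png',cv2.resize(a[140:340,180:440],None,fx=3,fy=3,interpolation=cv2.INTER_CUBIC))
```

```text
t 3.48 pos [0.5445 0.1121 0.276 ] yaw -99.5 F [ 1.4 -0.4  1.7] grip 0.005
[  0.5441   0.1123   0.2758 -99.6   ] -> [-0.2  0.4  0.2] turn 0.1
[  0.5369   0.1135   0.261  -99.6   ] -> [-0.2  7.7 14.9] turn 0.1
[  0.5284   0.115    0.2392 -99.6   ] -> [-0.2 16.3 36.8] turn 0.1
[  0.5221   0.116    0.2166 -99.6   ] -> [-0.2 22.7 59.4] turn 0.1
[  0.518    0.1167   0.1934 -99.6   ] -> [-0.2 26.8 82.6] turn 0.1
[  0.517    0.1169   0.1829 -99.6   ] -> [-0.2 27.9 93.1] turn 0.1
[  0.5163   0.117    0.17   -99.6   ] -> [ -0.2  28.6 106. ] turn 0.1
```

View pics/c5.png

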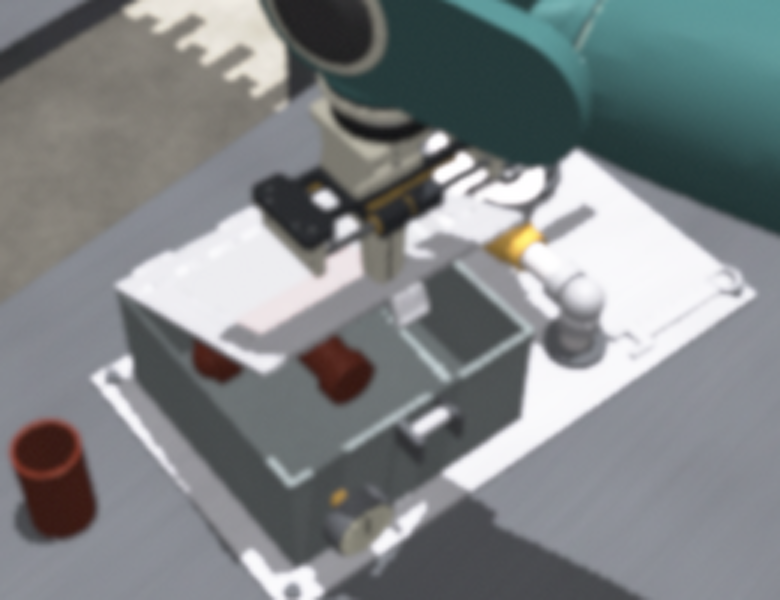

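{"fn": "carry_out", "kwargs": {"increments": "-1 0 5 9 0; -1 0 9 18 0; -1 0 13 27 0; -1 0 16 36 0; -1 0 20 45 0; -1 0 22 54 0; -1 0 24 63 0; -1 0 26 71 0; -1 0 27 78 0; -1 0 28 84 0"}}

```text
clock: 4.37
ee_pos: [0.5172, 0.1167, 0.1918]
tool_rot: [-0.646, 0.763, 0.0, -0.0]
contact_force: [1.1, -0.2, 1.7]
grip_width: 0.005
```

Run:
```python
from h import *
to((.516,.117,.17,-99.6))
```

```text
t 4.37 pos [0.5172 0.1167 0.1918] yaw -99.5 F [ 1.1 -0.2  1.7] grip 0.005
[  0.516   0.117   0.17  -99.6  ] -> [-0.1  1.2 21.8] turn 0.1
```

{"fn": "carry_out", "kwargs": {"increments": "-1 0 0 3 0; -1 0 0 6 0; -1 0 0 8 0; -1 0 0 9 0; -1 0 0 10 0; -1 0 0 11 0; -1 0 0 12 0; -1 0 0 13 0; -1 0 0 14 0; -1 0 0 15 0"}}

```text
clock: 5.2
ee_pos: [0.5173, 0.1167, 0.1789]
tool_rot: [-0.646, 0.763, -0.0, 0.0]
contact_force: [-7.0, 0.0, 9.9]
grip_width: 0.004
```

Run:
```python
from h import *
to((.516,.117,.17,-99.6))
```

```text
t 5.2 pos [0.5173 0.1167 0.1789] yaw -99.5 F [-7.   0.   9.9] grip 0.004
[  0.516   0.117   0.17  -99.6  ] -> [-0.1  1.3  8.9] turn 0.1
```

{"fn": "carry_out", "kwargs": {"increments": "-1 0 0 1 0; -1 0 0 1 0; -1 0 0 2 0; -1 0 0 2 0; -1 0 0 3 0; -1 0 0 3 0; -1 0 0 4 0; -1 0 0 4 0; -1 0 0 5 0; -1 0 0 5 0"}}

```text
clock: 6.03
ee_pos: [0.5173, 0.1166, 0.1724]
tool_rot: [-0.646, 0.763, 0.0, -0.0]
contact_force: [0.2, 0.1, 0.1]
grip_width: 0.004
```

Run:
```python
from h import *
to((.516,.117,.17,-99.6))
```

```text
t 6.03 pos [0.5173 0.1166 0.1724] yaw -99.51 F [0.2 0.1 0.1] grip 0.004
[  0.516   0.117   0.17  -99.6  ] -> [-0.2  1.4  2.4] turn 0.1
```

{"fn": "carry_out", "kwargs": {"increments": "-1 0 0 1 0; -1 0 0 1 0; -1 0 0 2 0; -1 0 0 2 0; -1 0 0 2.5 0; -1 0 0 2.5 0; -1 0 0 3 0; -1 0 0 3 0; -1 0 0 3.5 0; -1 0 0 3.5 0"}}

```text
clock: 6.87
ee_pos: [0.5174, 0.1167, 0.1697]
tool_rot: [-0.646, 0.763, -0.0, 0.0]
contact_force: [-2.6, -0.4, 5.1]
grip_width: 0.006
```

Run:
```python
from h import *
to((.516,.117,.17,-99.6))
s=snap('side','side2')
a=cv2.imread('pics/side2.png')
cv2.imwrite('pics/c6.png',cv2.resize(a[140:340,180:440],None,fx=3,fy=3,interpolation=cv2.INTER_CUBIC))
```

```text
t 6.87 pos [0.5174 0.1167 0.1697] yaw -99.5 F [-2.6 -0.4  5.1] grip 0.006
[  0.516   0.117   0.17  -99.6  ] -> [-0.1  1.5 -0.3] turn 0.1
```

View pics/c6.png

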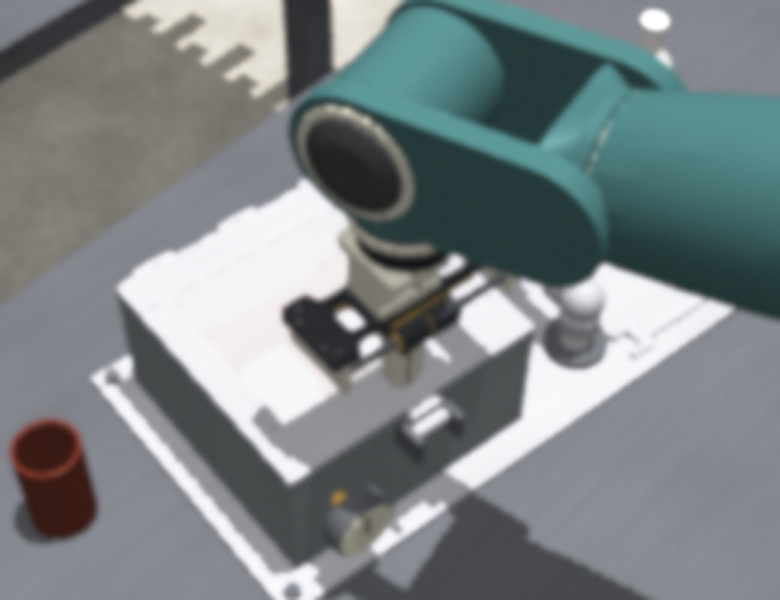

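Run:
```python
from h import *
to((.585,-.247,.28,-9.7))
```

```text
t 6.92 pos [0.5174 0.1167 0.1697] yaw -99.5 F [-3.1 -0.7  4.9] grip -0.001
[ 0.585 -0.247  0.28  -9.7  ] -> [ 347.5 -126.7 -110.3] turn -89.8
```

{"fn": "carry_out", "kwargs": {"increments": "-1 0 0 -25 0; -1 0 0 -60 0; -1 0 0 -95 0; -0.5 10 0 -110 -7; 0 40 0 -110 -14; 0.5 80 0 -110 -21; 1 120 0 -110 -28; 1 160 0 -110 -35; 1 195 0 -110 -42; 1 230 -3 -110 -49"}}

```text
clock: 7.75
ee_pos: [0.4824, -0.1056, 0.2794]
tool_rot: [0.893, -0.451, 0.0, -0.0]
contact_force: [1.2, 0.1, 1.6]
grip_width: 0.456
```

Run:
```python
from h import *
to((.585,-.247,.28,-9.7))
```

```text
t 7.75 pos [ 0.4824 -0.1056  0.2794] yaw -53.55 F [1.2 0.1 1.6] grip 0.456
[ 0.585 -0.247  0.28  -9.7  ] -> [174.7   1.4  -0.6] turn -43.9
```

{"fn": "carry_out", "kwargs": {"increments": "1 30 0 0 -7; 1 65 0 0 -14; 1 100 0 0 -21; 1 135 0 0 -28; 1 160 0 0 -35; 1 170 0 0 -41; 1 170 0 0 -41; 1 170 0 0 -41; 1 170 0 0 -41; 1 170 0 0 -41"}}

```text
clock: 8.58
ee_pos: [0.5831, -0.2406, 0.2796]
tool_rot: [0.994, -0.113, 0.0, 0.0]
contact_force: [0.2, 0.3, 0.1]
grip_width: 0.998
```

Run:
```python
from h import *
to((.585,-.247,.28,-9.7))
for n in('top','side'):
    s=snap(n,n+'3')
a=cv2.imread('pics/top3.png')
cv2.imwrite('pics/c7.png',cv2.resize(a[140:320,190:510],None,fx=2.5,fy=2.5,interpolation=cv2.INTER_CUBIC))
a=cv2.imread('pics/side3.png')
cv2.imwrite('pics/c8.png',cv2.resize(a[120:320,200:460],None,fx=3,fy=3,interpolation=cv2.INTER_CUBIC))
```

```text
t 8.58 pos [ 0.5831 -0.2406  0.2796] yaw -13.0 F [0.2 0.3 0.1] grip 0.998
[ 0.585 -0.247  0.28  -9.7  ] -> [ 3.3  5.8 -0.4] turn -3.3
```

View pics/c7.png

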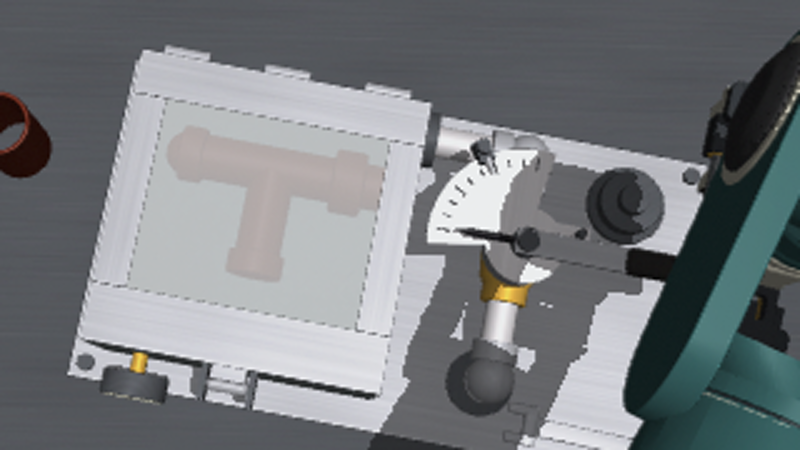

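View pics/c8.png

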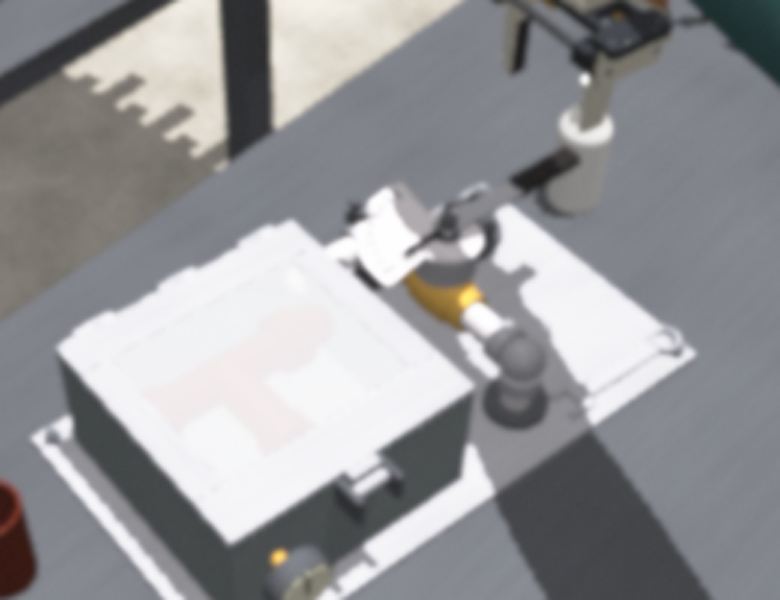

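Run:
```python
from h import *
np.set_printoptions(precision=4,suppress=True)
s=load('top3')
v=[(140,70),(400,110),(100,310),(370,360),(240,335)]
for q in v:
    u,t=190+q[0]/2.5,140+q[1]/2.5; print(w(s,round(u),round(t)))
# points map
s=load('top0'); K=s['K']
vv,uu=np.mgrid[0:480,0:640]; d=s['depth']
P=np.stack([(uu-K[0,2])/K[0,0]*d,-(vv-K[1,2])/K[1,1]*d,-d],-1)@s['pose'][:3,:3].T+s['pose'][:3,3]
# sleeve
g=s['pixels'].mean(-1); m=(P[...,2]>.150)&(P[...,2]<.178)&(P[...,1]<-.18)&(P[...,1]>-.31)&(P[...,0]>.54)&(P[...,0]<.63)
for nm,mm in (('all lever',m),('sleeve',m&(g<70)),('arm',m&(g>100))):
    q=P[mm]; c=q.mean(0); U,S,V=np.linalg.svd(q[:,:2]-c[:2]); dd=V[0]*-np.sign(V[0][1]); print(nm,len(q),c,q[:,1].min(),q[:,1].max(),'az',np.degrees(np.arctan2(dd[1],dd[0])))
# setting
m=(P[...,2]>.1515)&(P[...,1]<-.06)&(P[...,1]>-.13)&(P[...,0]>.645)&(P[...,0]<.72)
for p,u,v_,c in zip(P[m],uu[m],vv[m],s['pixels'][m]): print(u,v_,p,c, np.degrees(np.arctan2(p[1]+.1285,p[0]-.605)).round(1), np.hypot(p[1]+.1285,p[0]-.605).round(4))
a=s['pixels'][190:240,365:410,::-1]
cv2.imwrite('pics/c9.png',cv2.resize(a,None,fx=12,fy=12,interpolation=cv2.INTER_CUBIC))
a=load('side0')['pixels'][175:215,315:365,::-1]
cv2.imwrite('pics/c10.png',cv2.resize(a,None,fx=14,fy=14,interpolation=cv2.INTER_CUBIC))
```

```text
[0.7509 0.2089 0.1425]
[ 0.7199 -0.0203  0.1463]
[0.5378 0.2329 0.147 ]
[0.5005 0.0027 0.144 ]
[0.5192 0.1137 0.1472]
all lever 584 [ 0.5854 -0.2351  0.1653] -0.29119115997433664 -0.18002457200731842 az -99.97753592086181
sleeve 403 [ 0.5823 -0.251   0.1664] -0.29119115997433664 -0.2113930083043577 az -98.95783800347814
arm 161 [ 0.5928 -0.1966  0.1626] -0.253852618059481 -0.18002457200731842 az -101.73084871212616
383 195 [ 0.6939 -0.0911  0.1586] [139 139 143] 22.8 0.0965
384 195 [ 0.6945 -0.0936  0.1566] [106 109 113] 21.3 0.0961
381 196 [ 0.6918 -0.0869  0.1578] [119 122 128] 25.6 0.0963
382 196 [ 0.6897 -0.0878  0.1663] [ 91  94 100] 25.7 0.094
383 196 [ 0.6889 -0.0894  0.1698] [ 92  95 100] 25.0 0.0925
384 196 [ 0.6894 -0.0919  0.1678] [91 94 98] 23.5 0.092
385 196 [ 0.6895 -0.094   0.1678] [ 95  98 102] 22.2 0.0913
379 197 [ 0.6895 -0.0826  0.1578] [109 111 116] 28.5 0.0961
381 197 [ 0.6871 -0.0854  0.1676] [79 81 86] 27.7 0.0927
382 197 [ 0.6884 -0.0883  0.1627] [87 91 96] 25.7 0.0926
383 197 [ 0.6878 -0.0901  0.1654] [89 91 96] 24.9 0.0913
384 197 [ 0.6873 -0.0919  0.1674] [
[... 3315 characters left out ...]
05 [ 0.6725 -0.098   0.1563] [190 191 197] 24.3 0.074
387 205 [ 0.6735 -0.1009  0.1521] [77 77 80] 22.0 0.0739
385 206 [ 0.6699 -0.0956  0.1575] [118 118 122] 26.8 0.0728
386 206 [ 0.6696 -0.0975  0.1593] [184 185 191] 25.6 0.0716
387 206 [ 0.6702 -0.1001  0.1568] [87 87 91] 23.5 0.0711
386 207 [ 0.668  -0.098   0.1566] [146 147 152] 25.9 0.07
387 207 [ 0.6679 -0.1     0.1572] [191 193 197] 24.4 0.069
387 208 [ 0.6655 -0.0999  0.1582] [187 189 193] 25.3 0.0669
387 209 [ 0.6641 -0.1005  0.1544] [201 202 207] 25.3 0.0654
398 213 [ 0.6564 -0.1248  0.1523] [230 232 233] 4.2 0.0515
374 216 [ 0.6483 -0.0726  0.1525] [92 92 94] 52.2 0.0708
385 216 [ 0.6491 -0.0966  0.1517] [230 232 233] 35.9 0.0545
```

View pics/c9.png

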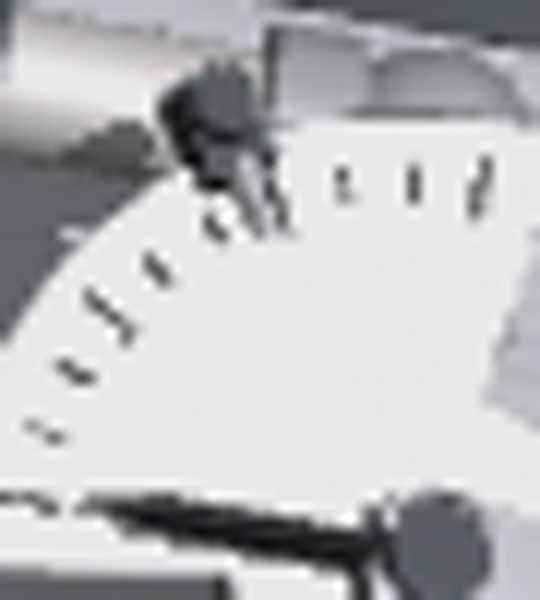

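View pics/c10.png

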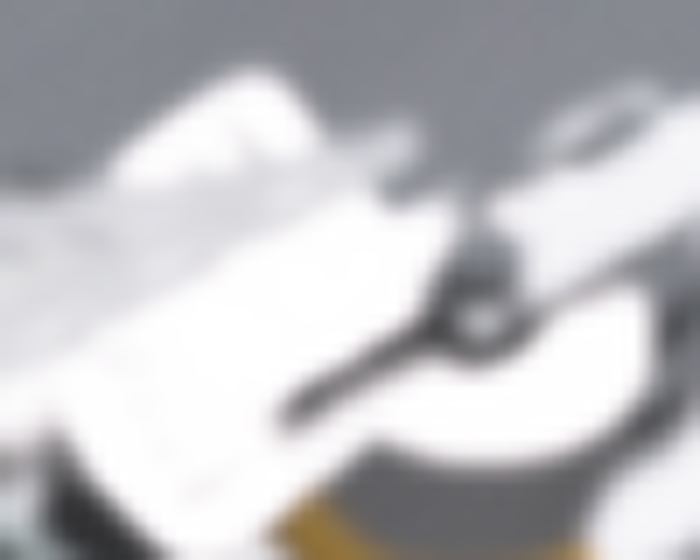

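{"fn": "carry_out", "kwargs": {"increments": "1 2 5.5 0 -3.3; 1 2 5.5 20 -3.3; 1 2 5.5 40 -3.3; 1 2 5.5 60 -3.3; 1 2 5.5 80 -3.3; 1 2 5.5 95 -3.3; 1 2 5.5 105 -3.3; 1 2 5.5 111 -3.3; 1 2 5.5 114 -3.3; 1 2 5.5 114 -3.3", "force": 30}}

```text
clock: 9.52
ee_pos: [0.5842, -0.2471, 0.1653]
tool_rot: [0.997, -0.084, 0.0, 0.0]
contact_force: [-1.0, -0.4, 0.0]
grip_width: 0.998
```

Run:
```python
from h import *
to((.5836,-.2463,.166,-9.7))
s=snap('side','side4')
a=cv2.imread('pics/side4.png')
cv2.imwrite('pics/c11.png',cv2.resize(a[120:260,300:460],None,fx=4.2,fy=4.2,interpolation=cv2.INTER_CUBIC))
```

```text
t 9.52 pos [ 0.5842 -0.2471  0.1653] yaw -9.58 F [-1.  -0.4  0. ] grip 0.998
[ 0.5836 -0.2463  0.166  -9.7   ] -> [-0.8 -0.7 -0.7] turn 0.1
```

View pics/c11.png

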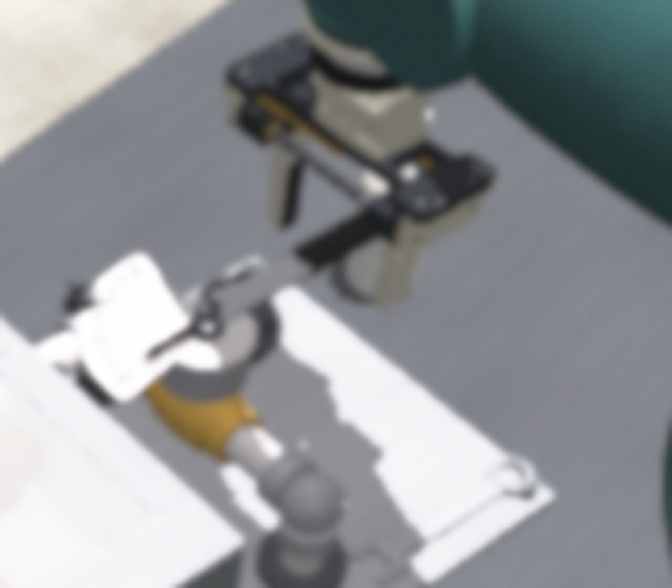

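Fingers straddle the sleeve (around (340,240) in the crop). Closing.

{"fn": "carry_out", "kwargs": {"increments": "-0.3 0 0 0 0; -0.4 0 0 0 0; -1 0 0 0 0; -1 0 0 0 0; -1 0 0 0 0; -1 0 0 0 0; -1 0 0 0 0; -1 0 0 0 0; -1 0 0 0 0; -1 0 0 0 0", "force": 35}}

```text
clock: 10.4
ee_pos: [0.5841, -0.2472, 0.1652]
tool_rot: [0.997, -0.083, -0.0, -0.0]
contact_force: [0.5, 1.0, -0.3]
grip_width: 0.33
```

Run:
```python
from h import *
A=np.array([.604,-.128]); 
g=lambda t:(*(A+.12*np.array([np.cos(np.radians(-99.7-t)),np.sin(np.radians(-99.7-t))])),.1655,-9.6-t)
to(*[g(t) for t in (0,5,10,15,20,25,30,35,40,45,50,55)])
```

```text
t 10.4 pos [ 0.5841 -0.2472  0.1652] yaw -9.58 F [ 0.5  1.  -0.3] grip 0.33
[ 0.5838 -0.2463  0.1655 -9.6   ] -> [-0.5 -0.8 -0.3] turn 0.0
[  0.5735  -0.2441   0.1655 -14.6   ] -> [-11.   -1.3  -0.3] turn 5.0
[  0.5635  -0.241    0.1655 -19.6   ] -> [-21.3  -2.7  -0.3] turn 10.0
[  0.5539  -0.237    0.1655 -24.6   ] -> [-31.6  -5.   -0.3] turn 15.0
[  0.5445  -0.2322   0.1655 -29.6   ] -> [-41.5  -8.2  -0.3] turn 20.0
[  0.5357  -0.2267   0.1655 -34.6   ] -> [-51.2 -12.2  -0.3] turn 25.0
[  0.5273  -0.2203   0.1655 -39.6   ] -> [-60.5 -17.   -0.3] turn 30.0
[  0.5196  -0.2133   0.1655 -44.6   ] -> [-69.3 -22.7  -0.3] turn 35.0
[  0.5125  -0.2056   0.1655 -49.6   ] -> [-77.6 -29.1  -0.3] turn 40.0
[  0.5061  -0.1973   0.1655 -54.6   ] -> [-85.3 -36.2  -0.3] turn 45.0
[  0.5004  -0.1885   0.1655 -59.6   ] -> [-92.4 -43.9  -0.3] turn 50.0
[  0.4955  -0.1793   0.1655 -64.6   ] -> [-98.7 -52.2  -0.3] turn 55.0
```

{"fn": "carry_out", "kwargs": {"increments": "-1 0 0 0 0; -1 0 0 0 0; -1 0 0 0 0; -1 0 0 0 0; -1 0 0 0 0; -1 0 0 0 0; -1 -5 0 0 2.5; -1 -10.5 -0.5 0 5; -1 -16 -1 0 7.5; -1 -21 -2 0 10", "force": 35}}

```text
clock: 11.23
ee_pos: [0.5639, -0.242, 0.1651]
tool_rot: [0.985, -0.171, 0.001, 0.0]
contact_force: [2.9, -4.5, -2.0]
grip_width: 0.254
```

```bash
cat >> h.py <<'E'
A=np.array([.604,-.128]); 
g=lambda t:(*(A+.121*np.array([np.cos(np.radians(-99.7-t)),np.sin(np.radians(-99.7-t))])),.1652,-9.6-t)
E
python3 - <<'E'
from h import *
to(*[g(t) for t in (5,10,15,20,25,30,35,40,45,50,55)])
E
```

```text
t 11.23 pos [ 0.5639 -0.242   0.1651] yaw -19.7 F [ 2.9 -4.5 -2. ] grip 0.254
[  0.5733  -0.245    0.1652 -14.6   ] -> [ 9.8 -0.3 -0. ] turn -5.1
[  0.5632  -0.2419   0.1652 -19.6   ] -> [-0.7  0.1 -0.1] turn -0.1
[  0.5534  -0.2379   0.1652 -24.6   ] -> [-11.3  -0.3  -0.1] turn 4.9
[  0.544   -0.2331   0.1652 -29.6   ] -> [-21.7  -1.7  -0.1] turn 9.9
[  0.5351  -0.2275   0.1652 -34.6   ] -> [-32.   -4.   -0.1] turn 14.9
[  0.5267  -0.2211   0.1652 -39.6   ] -> [-42.1  -7.2  -0.1] turn 19.9
[  0.5189  -0.214    0.1652 -44.6   ] -> [-51.9 -11.2  -0.1] turn 24.9
[  0.5117  -0.2063   0.1652 -49.6   ] -> [-61.2 -16.1  -0.2] turn 29.9
[  0.5052  -0.1979   0.1652 -54.6   ] -> [-70.1 -21.8  -0.2] turn 34.9
[  0.4995  -0.189    0.1652 -59.6   ] -> [-78.5 -28.2  -0.2] turn 39.9
[  0.4946  -0.1797   0.1652 -64.6   ] -> [-86.3 -35.3  -0.2] turn 44.9
```

{"fn": "carry_out", "kwargs": {"increments": "-1 -8 0 0 3.5; -1 -15.4 -0.8 0 7; -1 -22.8 -1.9 0 10.5; -1 -30 -3.5 0 14; -1 -37 -5.5 0 17.5; -1 -44 -8 0 21; -1 -51 -10.8 0 24.5; -1 -57.5 -14 0 28; -1 -64 -17.8 0 31.5; -1 -70 -21.8 0 35"}}

```text
clock: 12.07
ee_pos: [0.5051, -0.1983, 0.1652]
tool_rot: [0.888, -0.46, 0.001, 0.001]
contact_force: [4.0, -7.1, -3.4]
grip_width: 0.255
```

Run:
```python
from h import *
to(*[g(t) for t in (45,50,55)])
for n in('top','side'):
    s=snap(n,n+'5')
a=cv2.imread('pics/top5.png')
cv2.imwrite('pics/c12.png',cv2.resize(a[180:280,340:470],None,fx=6,fy=6,interpolation=cv2.INTER_CUBIC))
a=cv2.imread('pics/side5.png')
cv2.imwrite('pics/c13.png',cv2.resize(a[150:250,290:420],None,fx=6,fy=6,interpolation=cv2.INTER_CUBIC))
```

```text
t 12.07 pos [ 0.5051 -0.1983  0.1652] yaw -54.77 F [ 4.  -7.1 -3.4] grip 0.255
[  0.5052  -0.1979   0.1652 -54.6   ] -> [-0.2 -0.3 -0. ] turn -0.2
[  0.4995  -0.189    0.1652 -59.6   ] -> [-10.7  -0.7  -0.1] turn 4.8
[  0.4946  -0.1797   0.1652 -64.6   ] -> [-21.2  -2.1  -0.1] turn 9.8
```

View pics/c12.png

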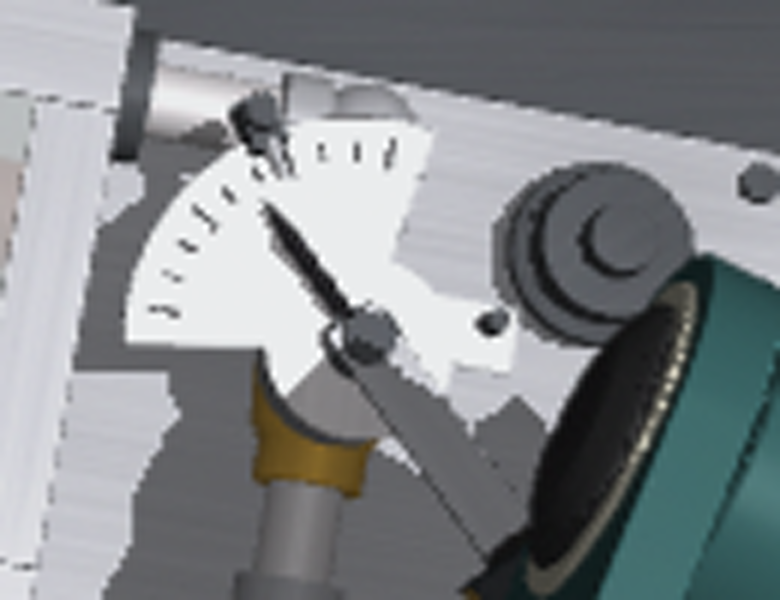

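View pics/c13.png

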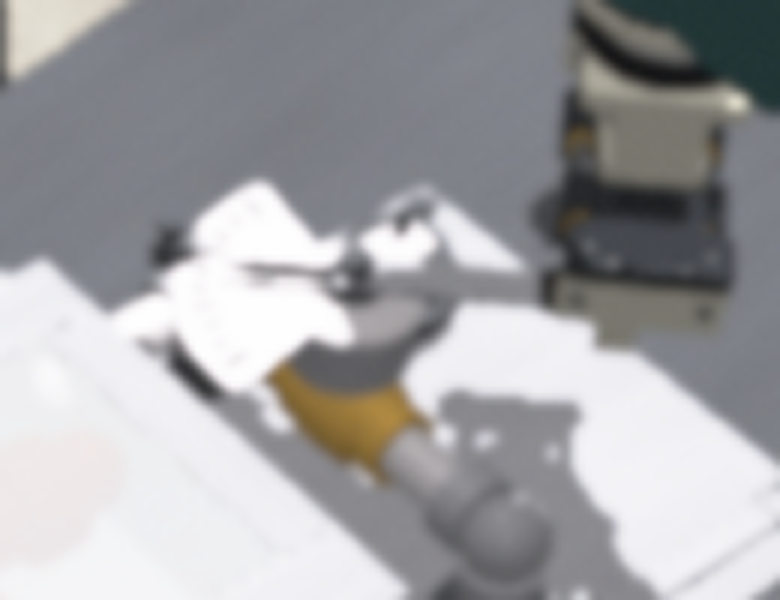

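{"fn": "carry_out", "kwargs": {"increments": "-1 -4 0 0 2; -1 -8 -0.3 0 4; -1 -12 -0.8 0 5.8; -1 -15.5 -1.2 0 7.3; -1 -18 -1.6 0 8.5; -1 -20 -1.9 0 9.3; -1 -20 -1.9 0 9.3; -1 -20 -1.9 0 9.3; -1 -20 -1.9 0 9.3; -1 -20 -1.9 0 9.3"}}

```text
clock: 13.0
ee_pos: [0.495, -0.1814, 0.1652]
tool_rot: [0.848, -0.529, 0.001, 0.001]
contact_force: [-0.2, -10.2, -1.7]
grip_width: 0.254
```

Run:
```python
from h import *
to(*[g(t) for t in (54,54.5,55)])
for n in('top','side'):
    s=snap(n,n+'6')
a=cv2.imread('pics/top6.png')
cv2.imwrite('pics/c14.png',cv2.resize(a[190:245,365:420],None,fx=10.9,fy=10.9,interpolation=cv2.INTER_CUBIC))
a=cv2.imread('pics/side6.png')
cv2.imwrite('pics/c15.png',cv2.resize(a[170:220,305:365],None,fx=12,fy=12,interpolation=cv2.INTER_CUBIC))
```

```text
t 13.0 pos [ 0.495  -0.1814  0.1652] yaw -63.91 F [ -0.2 -10.2  -1.7] grip 0.254
[  0.4955  -0.1816   0.1652 -63.6   ] -> [ 0.4 -0.4 -0. ] turn -0.3
[  0.4951  -0.1807   0.1652 -64.1   ] -> [-0.6 -0.4 -0. ] turn 0.2
[  0.4946  -0.1797   0.1652 -64.6   ] -> [-1.7 -0.4 -0. ] turn 0.7
```

View pics/c14.png

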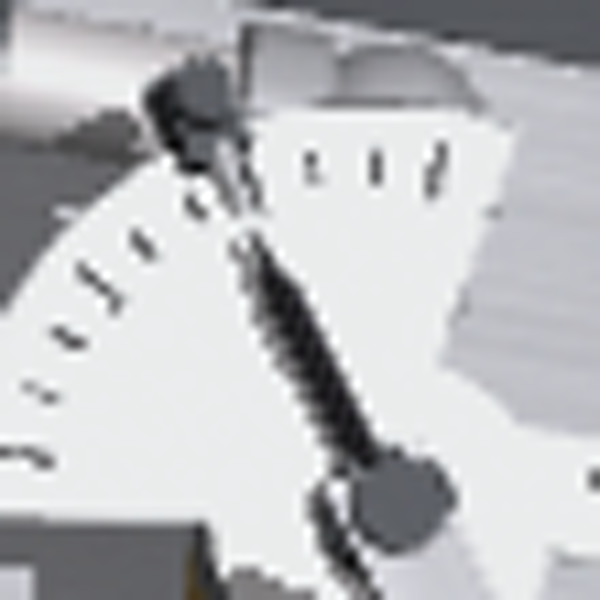

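View pics/c15.png

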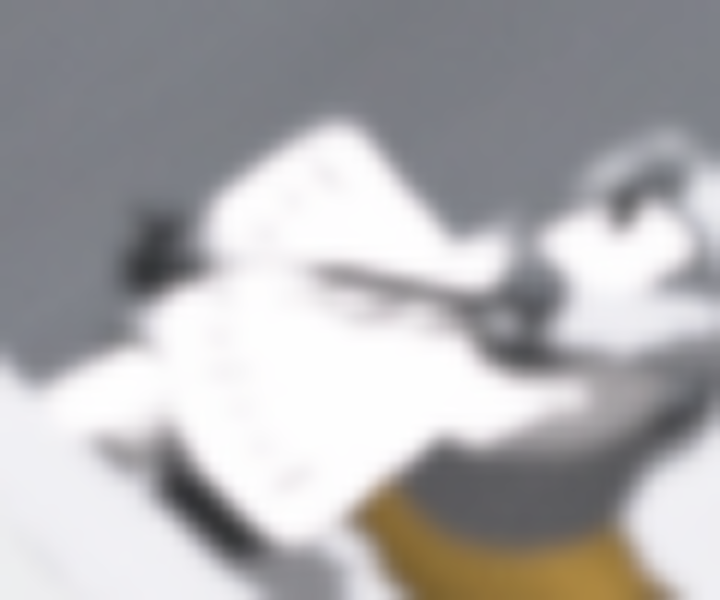

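Run:
```python
from h import *
np.set_printoptions(precision=4,suppress=True)
from collections import OrderedDict
L=[]
for tag in('top0','top3','top5','top6'):
    s=load(tag); g=s['pixels'].astype(float).mean(-1)
    pts=[]
    for v in range(195,245):
        for u in range(365,408):
            p=wz(s,u,v,.158); r=np.hypot(*(p[:2]-A))
            az=np.degrees(np.arctan2(*(p[:2]-A)[::-1]))
            if .022<r<.058 and -10<az<95 and g[v,u]<75 : pts.append(p[:2])
    pts=np.array(pts); c=pts.mean(0);V=np.linalg.svd(pts-c)[2][0]; V*=np.sign(V[0])
    print(tag,len(pts),c,'az',np.degrees(np.arctan2(V[1],V[0])),'az about A',np.degrees(np.arctan2(*(c-A)[::-1])), 'perp resid mm',1e3*np.abs((pts-c)@[-V[1],V[0]]).max())
    L.append((c,V))
# intersection
M=np.zeros((2,2));b=np.zeros(2)
for c,V in L:
    Q=np.eye(2)-np.outer(V,V);M+=Q;b+=Q@c
Ai=np.linalg.solve(M,b);print('axis est',Ai)
s=load('top6')
for a in(A,Ai):
  for (u,v) in [(365+245/10.9,190+212/10.9),(365+236/10.9,190+185/10.9),(365+228/10.9,190+160/10.9)]:
    p=wz(s,u-.5,v-.5,.157)[:2]-a; print('ptr',u,v,np.degrees(np.arctan2(p[1],p[0])),np.hypot(*p))
  for (u,v) in [(365+256/10.9,190+240/10.9),(365+290/10.9,190+305/10.9),(365+360/10.9,190+450/10.9)]:
    p=wz(s,u-.5,v-.5,.158)[:2]-a; print('needle',u,v,np.degrees(np.arctan2(p[1],p[0])),np.hypot(*p))
a=s['pixels'][194:220,374:400,::-1]
cv2.imwrite('pics/c16.png',cv2.resize(a,None,fx=23,fy=23,interpolation=cv2.INTER_NEAREST))
```

```text
top0 41 [ 0.6096 -0.0906] az 81.54850825654252 az about A 81.46326441693449 perp resid mm 3.1744352219592535
top3 43 [ 0.6097 -0.0912] az 82.93554517967526 az about A 81.2145750315737 perp resid mm 3.6611199366750355
top5 42 [ 0.6349 -0.1059] az 36.39399904235874 az about A 35.632790308099814 perp resid mm 3.5966147306736818
top6 35 [ 0.6384 -0.1111] az 27.157723850439062 az about A 26.196671617059938 perp resid mm 3.7329629646949813
axis est [ 0.6045 -0.1283]
ptr 387.4770642201835 209.44954128440367 25.13980221454143 0.06589106510200886
ptr 386.651376146789 206.9724770642202 24.58918611914042 0.07156468311129198
ptr 385.91743119266056 204.67889908256882 24.10559753223522 0.07680512377589188
needle 388.48623853211006 212.0183486238532 25.765599303728628 0.05976062671618058
needle 391.60550458715596 217.9816513761468 25.216700368510693 0.04519328688303168
needle 398.0275229357798 231.28440366972478 24.302903129747886 0.01335141411407085
ptr 387.4770642201835 209.44954128440367 25.608959354417493 0.06554687685754391
ptr 386.651376146789 206.9724770642202 25.018302444438064 0.07121515298547336
ptr 385.91743119266056 204.67889908256882 24.50308720254288 0.076450946985059
needle 388.48623853211006 212.0183486238532 26.286727742633236 0.05942258160583422
needle 391.60550458715596 217.9816513761468 25.9029480954089 0.0448508388852358
needle 398.0275229357798 231.28440366972478 26.64504245646043 0.013008092942320179
```

View pics/c16.png

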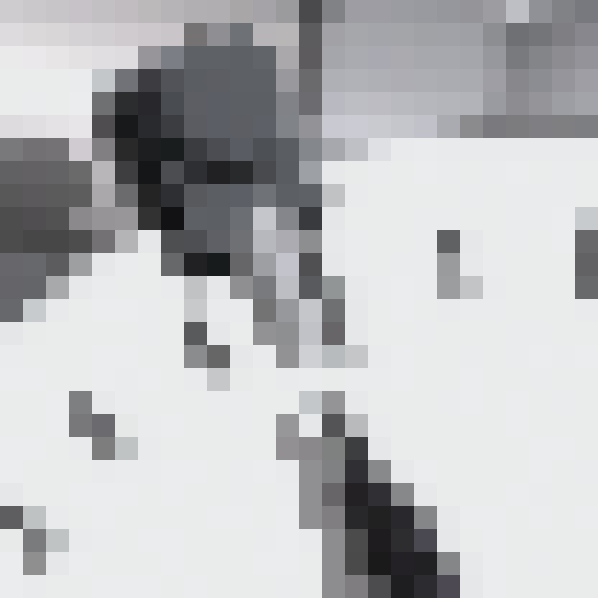

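Run:
```python
from h import *
np.set_printoptions(precision=4,suppress=True)
for tag in('top6','top3','side6','side3'):
    s=load(tag); K=s['K']; vv,uu=np.mgrid[0:480,0:640]; d=s['depth']
    P=np.stack([(uu-K[0,2])/K[0,0]*d,-(vv-K[1,2])/K[1,1]*d,-d],-1)@s['pose'][:3,:3].T+s['pose'][:3,3]
    g=s['pixels'].mean(-1)
    m=(P[...,2]>.163)&(P[...,2]<.18)&(np.hypot(P[...,0]-.684,P[...,1]+.09)<.015)
    q=P[m]; c=q.mean(0); mid=(q.min(0)+q.max(0))/2
    for a in (c,mid): print(tag,m.sum(),a,np.degrees(np.arctan2(a[1]+.128,a[0]-.6042)))
    # axis bolt top
    m=(P[...,2]>.166)&(P[...,2]<.19)&(np.hypot(P[...,0]-.604,P[...,1]+.128)<.016)
    q=P[m]; 
    if len(q): print('  bolt',len(q),q.mean(0),(q.min(0)+q.max(0))/2)
```

```text
top6 26 [ 0.6852 -0.0909  0.1669] 24.591557351233252
top6 26 [ 0.6853 -0.0905  0.1688] 24.802579572094185
  bolt 60 [ 0.6037 -0.1273  0.1701] [ 0.6035 -0.1269  0.1702]
top3 25 [ 0.6849 -0.0908  0.1677] 24.76538238636346
top3 25 [ 0.6851 -0.0909  0.1675] 24.647622598649697
  bolt 56 [ 0.6037 -0.1281  0.17  ] [ 0.6032 -0.1281  0.1704]
side6 16 [ 0.684  -0.0887  0.1656] 26.23912748207481
side6 16 [ 0.6823 -0.0903  0.167 ] 25.776271965851162
  bolt 32 [ 0.6023 -0.1256  0.1705] [ 0.602  -0.1266  0.1711]
side3 14 [ 0.685  -0.0898  0.166 ] 25.310928451179894
side3 14 [ 0.685  -0.0909  0.1666] 24.658629499344123
  bolt 29 [ 0.6028 -0.1267  0.1704] [ 0.6034 -0.1276  0.1706]
```

{"fn": "carry_out", "kwargs": {"increments": "-1 -0.8 0 0 0.4; -1 -1.6 0 0 0.8; -1 -2.5 0 0 1.2; -1 -2.5 0 0 1.2; -1 -2.5 0 0 1.2; -1 -2.5 0 0 1.2; -1 -2.5 0 0 1.2; -1 -2.5 0 0 1.2; -1 -2.5 0 0 1.2; -1 -2.5 0 0 1.2"}}

```text
clock: 13.93
ee_pos: [0.4939, -0.1791, 0.1651]
tool_rot: [0.843, -0.538, 0.001, 0.001]
contact_force: [-0.3, -9.8, -2.5]
grip_width: 0.254
```

Run:
```python
from h import *
to(*[g(t) for t in (55,)])
for n in('top','side'):
    s=snap(n,n+'7')
s=load('top7')
a=s['pixels'][194:240,370:416,::-1]
cv2.imwrite('pics/c17.png',cv2.resize(a,None,fx=13,fy=13,interpolation=cv2.INTER_NEAREST))
cv2.imwrite('pics/c19.png',cv2.resize(s['pixels'][140:320,190:510,::-1],None,fx=2.5,fy=2.5,interpolation=cv2.INTER_CUBIC))
a=cv2.imread('pics/side7.png')
cv2.imwrite('pics/c18.png',cv2.resize(a[175:215,305:365],None,fx=13,fy=13,interpolation=cv2.INTER_CUBIC))
```

```text
t 13.93 pos [ 0.4939 -0.1791  0.1651] yaw -65.11 F [-0.3 -9.8 -2.5] grip 0.254
[  0.4946  -0.1797   0.1652 -64.6   ] -> [ 0.9 -0.4 -0.1] turn -0.5
```

View pics/c17.png

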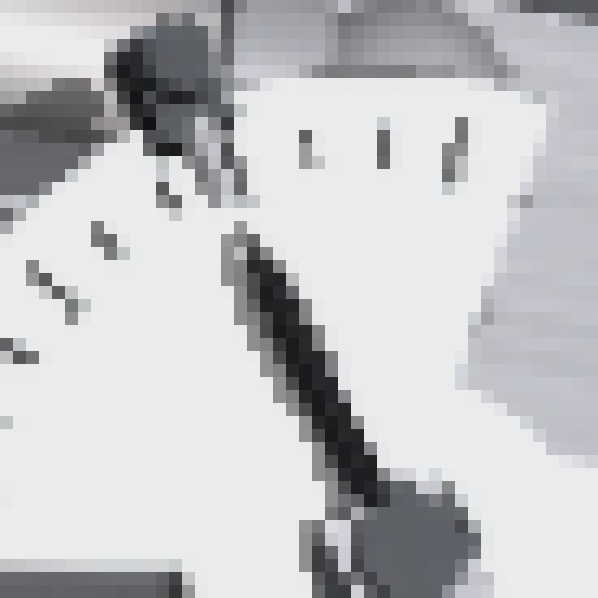

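View pics/c18.png

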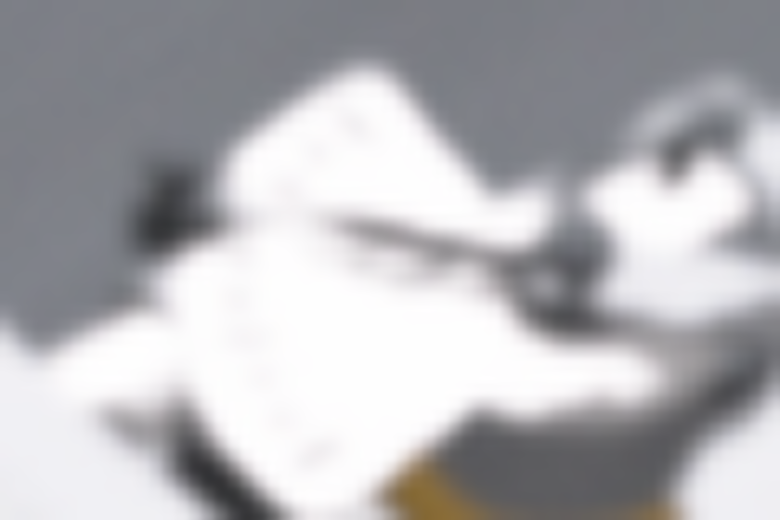

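View pics/c19.png

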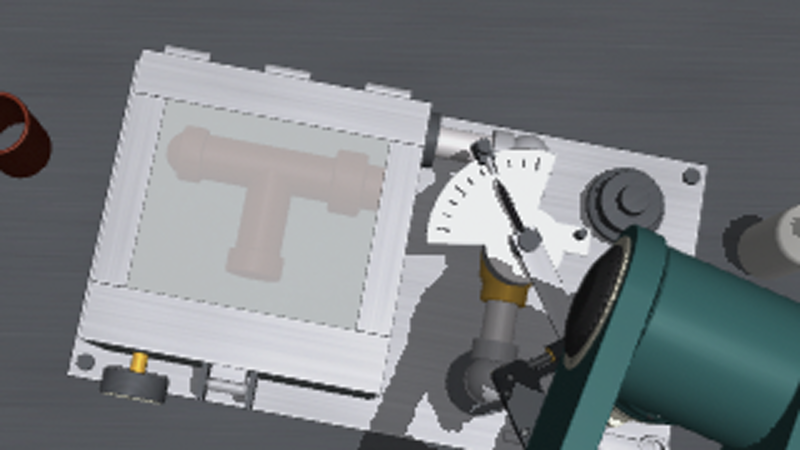

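Run:
```python
from h import *
s=load('top7')
for q in [(110,310),(360,360),(240,335)]: print(w(s,round(190+q[0]/2.5),round(140+q[1]/2.5)).round(4))
print(arm.finish_job())
```

```text
[0.5383 0.225  0.1436]
[0.5005 0.0111 0.1418]
[0.5193 0.1138 0.1457]
the job is handed in; nothing more can be done
None
```

I shut the box lid and pulled the lever round to the setting pointer. The job was handed in at about 14 s, with the gripper still holding the lever there.

- **Lid:** I pressed on the front rail with the closed fingers until the resistance (about 10 N) suddenly dropped to zero as the catch snapped. A second light press met firm contact at the fully shut height. Depth readings on the front rail just before hand-in were 142–146 mm, against 145 mm for a shut lid.
- **Lever:** I gripped the sleeve (gripper opening about 24 mm, matching its width) and turned it about 55.5° (0.97 rad). In the last top picture the needle's line runs onto the pointer's tip within about a pixel.
- **Disagreement:** my estimates of the pointer's direction ranged from about 24° to 26° depending on camera and method. I set the needle at about 24.9°, so it could be up to about 1° off. The side picture was too washed out to check this closely.
- **Loose things:** in the last top picture the nipple, bottle and grooving roll stand where they were. I did not measure the spanner again, and the arm partly hid it. Nothing was touched apart from the lid and the lever. The highest force I read was about 12 N.

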